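# Proof-pull a soldered link on the bench tester

## Robot

A 6-joint arm with a two-finger parallel gripper is mounted at the origin on the work surface. World frame = base frame: x ahead of the robot, y to its left, z up, the work surface at z = 0. Lengths are in m, angles in degrees, forces in N, time in s.
With the tool pointing down it reaches from about 0.375 to 0.9 m from the base axis. Payload 3.1 kg.
Tool frame: the origin (TCP) lies at the very end of the fingers, on their centre line; the grasp point (between the pads) lies 19 mm behind it (bot.tcp_to_grasp is the distance from the TCP to the grasp point, in m); z points along the fingers, y is the line along which they close (so a half turn about z gives the same grasp; the last joint's range is limited). The gripper opens to 87 mm and grips with 3 to 60 N. Pads are 19 mm wide; open, the fingers measure 117 mm over their backs; the gripper's body (75 mm by 190 mm) begins 51 mm behind the grasp point.
Start: joints at [-86.144, 30.224, 82.088, -0, 67.689, -10.227], TCP at [0.152, -0.606, 0.223] pointing down, gripper open.
Joint ranges: [-176.69, 176.69], [-43.24, 126.21], [12.49, 139.97], [-82, 262], [0, 151.66], [-163.58, 163.58]. Speed limits (degrees/s): [159.86, 159.86, 180, 180, 180, 180].

## Interface

Orientations are given as a 3x3 rotation matrix whose columns are the frame's x, y, z axes.
In Python, from rig import telemetry, capture, camera_info, job, bot gives the robot as it stands. The module is installed in compiled form; this text tells all that it offers.
- The arm moves only by the tool carry_out, never from a script. Its argument "deltas" is a list that holds one entry, the list of rows, each a list of 7 numbers: the shift along the tool's x, y, z scaled (see below), then the turn, a rotation vector about the tool's x, y, z scaled (see below), then the closure, from -1 (fully open) to 1 (shut). In form: [[[dx, dy, dz, ax, ay, az, claw], ...]]. A call has exactly 10 rows; each row is the pose to reach, as a shift and turn from the pose commanded when the call began, along the tool's axes at that moment, turning the shorter way round; what a row does not reach only later rows make up. The controller multiplies each number of a shift by 15 cm and each number of a turn by 360 degrees. A row lasts 1/12 s, in which the tool goes at most 41.7 mm and 7.16 degrees, less where a joint would pass 70% of its speed; a pose out of reach is approached as far as the arm can. A call with a number of a shift or a turn outside -1 to 1 is refused whole. A call with a gripper value outside its range is refused whole. The fingers move at their own pace and stop on an object; the grip force is fixed at half the most. Time passes only in rows, so rows that repeat a pose let the fingers close, or fill a call up. It gives the time, the measured TCP pose, the force, the opening and the grip force at its end, in the units of the state.
- telemetry.read_state(): the state, without advancing time (a new reading comes with each control period).
- capture(name): name is "scene" or "top" or "wrist"; returns the picture (384x512x3 uint8, red, green, blue); there is no depth.
- camera_info(name): a dict with "mtx" (3x3 intrinsics, pixels), "cam_to_world" (4x4, takes a point from camera to world coordinates); the wrist camera has in their place "T_tool_cam" (4x4, takes a point from camera to tool coordinates, whose origin is the TCP and whose axes are the flange's). Camera axes: x right, y down, z forward; pixel columns grow to the right and rows downward; lengths in m; the calibration is good to about 2 mm. A picture is of the moment at which its call begins: read the wrist's pose just before it. camera_info takes no time and is no camera call.
- job.hand_in(): hands the job in; it is judged then, once.
The state is a dict: "time_s": time; "joint_positions": joint angles; "qvel": joint speeds; "tau": joint torques, N m; "position": TCP position; "tcp_rot": TCP orientation; "force": force on the tool from outside, world axes, zero at the start; "moment": the same for the moment, N m; "opening": opening from 0.0 (shut) to 1.0 (fully open); "grasp_force": force on a finger pad.
Only numpy, scipy, OpenCV 4.12 (cv2) and the standard library are available. Lean on these libraries where they do the work, as an engineer would, in place of code of your own. Each camera call takes 0.05 s, during which the arm holds its last target. There are 200 camera calls.

## Task

A soldered link is loaded in the pull tester: swing the steel clamp bar fully down onto it, then draw the sprung handle out until the tell-tale pointer stands level with the brass marker clip, and hold it there for a second. Then ease the handle back fully home without letting it snap, so that the pointer is left standing at the marker. Do not shift the marker or disturb the other things on the bench.

Things in the scene. Friction and masses are not known exactly. Their poses are not given: they have to be found in the camera images.
- tester: The pull tester, fixed, place and yaw vary. Its frame (mm below): origin on the bench, x along it from handle to clamp (about to the robot's right), y away from the robot, z up. Base plate x -160 to 105, y -45 to 45, 12 thick. Grey spring housing x -35 to 48, y -26 to 26, top z 60, with tick scale. Steel anvil with the loaded flat link x 62 to 102, top z 30. It carries all the points below.
- lamp (a point): Middle of the underside of the strip lamp above the handle, part of the tester, at x -70, y 52, z 190. Its head: x -90 to -50, y -80 to 185, z 190 to 212; post 16 thick at x -70, y 172. It is in the way of a vertical gripper at the handle; a tool leaning about 30 degrees back to the tester's -x (fingers pointing down and to +x) passes beside it.
- tab (a point): Centre of the handle: an upright black flat tab 28 long (x), 10 thick (y), 36 high (z) on a rod left of the housing; at home at x -78, y 0, z 56 of the tester's frame, axes as the tester's. Pinch its flat sides (fingers closing along the tester's y). Drawn out, it moves to the tester's -x.
- pull (a joint): How far the handle is drawn out (m): 0 fully home, 0.058 at its stop. A spring draws it home: about 1.3 N at home, rising 110 N/m (about 6.6 N at 0.048). It runs back by itself when released.
- dog (a point): Centre of the small steel dog, 5 x 10 x 14, on top of the housing; it is part of the handle's slide and moves with it. At home x 37, y 0, z 67 in the tester's frame.
- pointer (a joint): Position of the tell-tale pointer (m) on the same scale as pull: the dog pushes it ahead of itself towards -x (pointer = pull while it is being pushed) and it stays by friction (0.9 N) where it was left. It starts at 0.001 to 0.010. If it is drawn too far, easing the handle does not bring it back.
- pointer_line (a point): Reading point of the tell-tale pointer, a steel bar across the top of the housing, 6 (x) x 27 (y) x 10 (z), ahead of the dog (-x side). The point is mid-thickness at its robot-side (-y) end; at joint value 0 it is at x 31.5, y -20, z 67 of the tester's frame.
- mark (a joint): Where the brass marker clip stands (m), on the same scale: the pull to reach, between 0.022 and 0.048. It is stiff (8 N) and is not to be moved.
- mark_line (a point): The brass marker clip on the housing's robot-side (-y) top edge: a fin 3 thick (x), 10 wide (y), 14 high over a clip body. The point is mid-thickness at the fin's inner edge: x 31.5 minus the mark's joint value (mm), y -23, z 67 of the tester's frame. Pointer and marker are level when both have the same x in that frame.
- clamp (a joint): Angle of the clamp bar (rad): 0 lying flat on the link, pi/2 upright, 1.9 at its stop. It stays where it is left (friction 0.08 N m), and starts open at 1.2 to 1.75.
- clamp_hinge (a point): Hinge of the clamp bar at x 82, y -42, z 40 of the tester's frame; its axis lies along the tester's x. The steel bar is 28 wide (x), 8 thick, 82 long from the hinge. Shut, it points to the tester's +y; it opens upwards, then leans to -y. Push it over from its -y side, then down.
- clamp_end (a point): The free end of the clamp bar, on its mid-plane, 82 from the hinge.
- bench_block: Bystander: steel block 60 x 60 x 18, on the robot side of the tester. Origin under its centre.
- tin: Bystander: flat aluminium tin, 56 across, 26 high, beyond the tester. Origin under its centre.
- pliers: Bystander: pliers with blue handles lying beyond the handle's run, 125 long, 12 high. Origin on the bench under the joint.
- mandrel: Bystander: dark steel ring mandrel lying to the right, 270 long, 25 thick. Origin under its middle.
- hammer: Bystander: hammer lying to the left, 250 long. Origin under its middle.
- jar: Bystander: glass jar with steel lid, 72 across, 110 high, right. Origin under its centre.

How it is judged:
By the outcome, as a careful person would: the job done as asked, in the order asked, and still so for the second after the job is handed in, with the robot touching nothing.
It also fails if it takes over 61 s, if anything falls off the work surface, if the arm or the gripper's body presses on something with over 40 N, if the wrist force passes 120 N, or if a joint passes its speed limit or range.

## Working session

There is one attempt and no reset: what is moved stays moved. The work goes in short steps, Python scripts to look and compute and a tool call to move; the robot and the scene stay as the last step left them, time stands still between calls to the robot, and variables do not carry over. Pictures are saved under pics/ and viewed, at most 11 in all, crops included, and the job is handed in when it is done.

Besides the shell and the picture viewer there is one more tool, called after "Emit:" in YAML: its name, and indented under it one key for each argument. carry_out: Moves the arm, as the interface text tells. Its arguments: {"type":"object","properties":{"deltas":{"type":"array","items":{"type":"array","items":{"type":"array","items":{"type":"number"}}}}},"required":["deltas"]}

```bash
mkdir -p pics; cat > h.py <<'E'
import numpy as np, cv2
from rig import telemetry, capture, camera_info, job, bot
def cam(name, st=None):
    c=camera_info(name); K=np.array(c['mtx'])
    if 'cam_to_world' in c: return K,np.array(c['cam_to_world'])
    st=st or telemetry.read_state(); T=np.eye(4); T[:3,:3]=st['tcp_rot']; T[:3,3]=st['position']
    return K,T@np.array(c['T_tool_cam'])
def ray(C,px):
    K,T=C; d=T[:3,:3]@np.linalg.solve(K,[px[0],px[1],1.]); return T[:3,3],d/np.linalg.norm(d)
def onz(C,px,z):
    o,d=ray(C,px); return o+d*(z-o[2])/d[2]
def tri(rays):
    A=sum(np.eye(3)-np.outer(d,d) for o,d in rays); b=sum((np.eye(3)-np.outer(d,d))@o for o,d in rays)
    return np.linalg.solve(A,b)
def proj(C,p):
    K,T=C; q=np.linalg.inv(T)@np.append(p,1); u=K@q[:3]; return u[:2]/u[2]
E
python3 - <<'E'
from h import *
np.set_printoptions(precision=4,suppress=True)
for n in("scene","top"):
    a=capture(n); cv2.imwrite(f'pics/{n}0.png',a[...,::-1]); K,T=cam(n); print(n,K,T)
print(camera_info('wrist')); print(telemetry.read_state(), bot.tcp_to_grasp)
E
```

```text
scene [[350.4571   0.     255.6246]
 [  0.     350.4571 190.6377]
 [  0.       0.       1.    ]] [[ 0.2891  0.8106 -0.5092  1.0871]
 [ 0.9572 -0.2503  0.1452 -0.1756]
 [-0.0098 -0.5294 -0.8483  0.9664]
 [ 0.      0.      0.      1.    ]]
top [[492.925    0.     248.1927]
 [  0.     492.925  194.2732]
 [  0.       0.       1.    ]] [[ 0.0136 -0.9942  0.107   0.4261]
 [-0.9998 -0.0124  0.0121 -0.0373]
 [-0.0107 -0.1071 -0.9942  1.6508]
 [ 0.      0.      0.      1.    ]]
{'mtx': array([[273.4738,   0.    , 255.1043],
       [  0.    , 273.4738, 196.357 ],
       [  0.    ,   0.    ,   1.    ]]), 'T_tool_cam': array([[ 0.    , -0.9573, -0.2892,  0.0789],
       [ 1.    ,  0.0001, -0.0003,  0.    ],
       [ 0.0003, -0.2892,  0.9573, -0.1621],
       [ 0.    ,  0.    ,  0.    ,  1.    ]])}
{'time_s': 0.1, 'joint_positions': array([-86.145 ,  30.2736,  82.1492,  -0.0003,  67.6919, -10.227 ]), 'qvel': array([-0.0054, -0.0978, -0.1501,  0.1029, -0.0086,  0.011 ]), 'tau': array([  0.0004, -44.0984, -17.7151,   0.0635,   0.0534,  -0.    ]), 'position': array([ 0.1521, -0.6055,  0.2217]), 'tcp_rot': array([[ 0.9699,  0.2433, -0.0001],
       [ 0.2433, -0.9699,  0.002 ],
       [ 0.0004, -0.002 , -1.    ]]), 'force': array([-0.1699,  0.2666,  0.771 ]), 'moment': array([ 0.0007, -0.0094, -0.0091]), 'grasp_force': 0.0, 'opening': 0.9994398783981698} 0.0187
```

View pics/scene0.png

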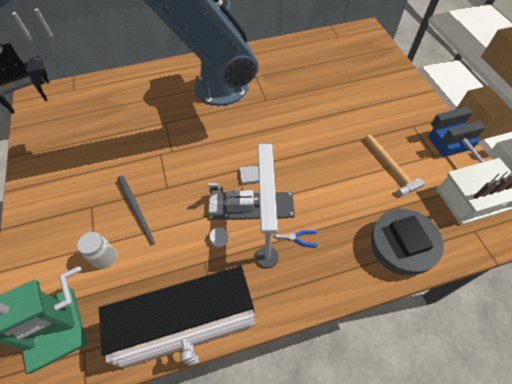

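View pics/top0.png

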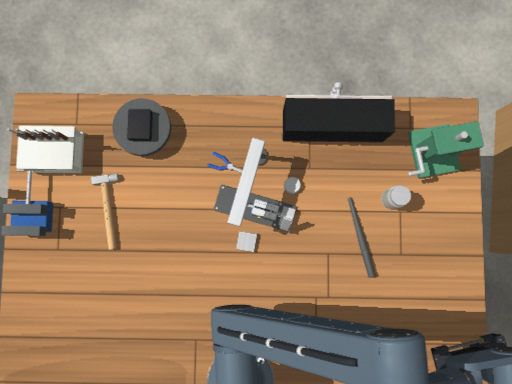

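The scene view shows the tester at about (245,205) with the lamp over it. The top view shows the base plate from (215,200) to (298,220), the lamp strip from (258,140) to (235,224), and the block at (247,242).

```bash
python3 - <<'E'
from h import *
a=cv2.imread('pics/top0.png')[130:260,205:310]; b=cv2.imread('pics/scene0.png')[130:275,195:325]
A=cv2.resize(a,None,fx=3.8,fy=3.8,interpolation=cv2.INTER_CUBIC);B=cv2.resize(b,None,fx=3,fy=3,interpolation=cv2.INTER_CUBIC)
im=np.zeros((600,800,3),np.uint8);im[:A.shape[0],:A.shape[1]]=A;im[:B.shape[0],405:405+B.shape[1]]=B
cv2.imwrite('pics/crop0.png',im)
C=cam('top')
for p in[(215,205),(290,231),(298,207),(222,186)]:print(onz(C,p,.012))
E
```

```text
[0.56504059 0.09300402 0.012     ]
[ 0.48175202 -0.1575562   0.012     ]
[ 0.5618781  -0.18381564  0.012     ]
[0.62923506 0.07085667 0.012     ]
```

View pics/crop0.png

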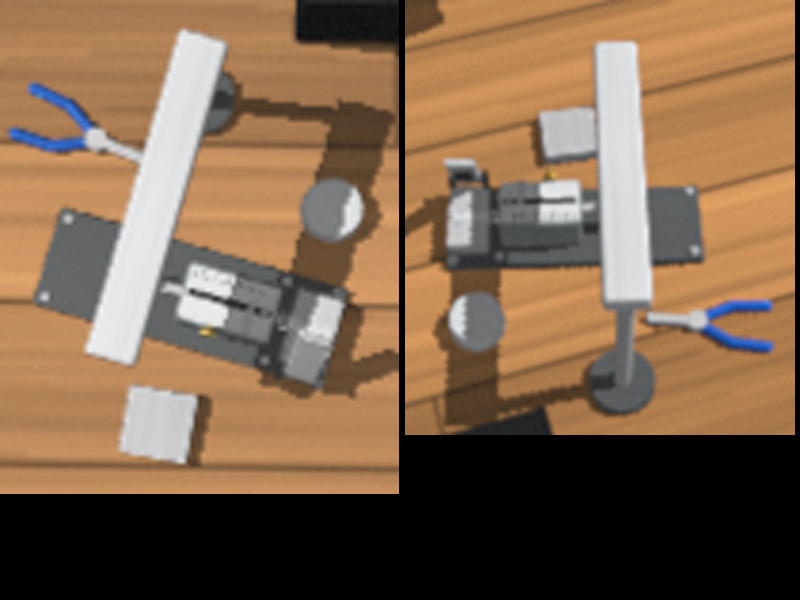

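The crop shows base-plate corners in top-crop pixels at (38,302), (65,209), (347,290) and (322,385). The brass marker is at (205,330), and the clamp bar stands nearly upright at the right. Next I fit the tester frame and plan a wrist viewpoint.

```bash
cat >> h.py <<'E'
from scipy.spatial.transform import Rotation as Ro
np.set_printoptions(precision=4,suppress=True)
def setT(yaw,o):
    np.save('T.npy',[yaw,o[0],o[1]])
def TF():
    y,a,b=np.load('T.npy'); R=Ro.from_euler('z',y,degrees=True).as_matrix(); return R,np.array([a,b,0])
def t2w(p): R,o=TF(); return R@(np.array(p)/1000.)+o
def w2t(p): R,o=TF(); return R.T@(np.array(p)-o)*1000
def toolR(lean):  # y along tester y, leaning: fingers down and to +x
    R,_=TF(); l=np.radians(lean); z=R@[np.sin(l),0,-np.cos(l)]; y=R[:,1]; return np.c_[np.cross(y,z),y,z]
def delta(p,Rm,base=None):
    s=telemetry.read_state(); P,R0=(s['position'],np.array(s['tcp_rot'])) if base is None else base
    d=R0.T@(np.array(p)-P)/.15; r=Ro.from_matrix(R0.T@Rm).as_rotvec()/(2*np.pi)
    return np.r_[d,r], [np.linalg.norm(d)*150/41.7, np.linalg.norm(r)*360/7.16]
E
python3 - <<'E'
from h import *
C=cam('top')
px=[(205+x/3.8,130+y/3.8) for x,y in[(38,302),(65,209),(347,290),(322,385)]]
W=np.array([onz(C,p,.012) for p in px])[:,:2]; M=np.array([(-160,-45),(-160,45),(105,45),(105,-45)])/1000.
E=np.c_[M]-M.mean(0);F=W-W.mean(0)
ang=np.arctan2((E[:,0]*F[:,1]-E[:,1]*F[:,0]).sum(),(E*F).sum())
R=Ro.from_euler('z',ang).as_matrix()[:2,:2]; o=W.mean(0)-R@M.mean(0)
print(np.degrees(ang),o,(M@R.T+o-W)*1000)
setT(np.degrees(ang),o)
print(t2w([70,-40,260]),delta(t2w([70,-40,260]),toolR(0)))
E
```

```text
-105.3981275477625 [ 0.5496 -0.0694] [[-1.404   4.0925]
 [ 2.8188  2.318 ]
 [ 0.9788 -4.3967]
 [-2.3936 -2.0138]]
[ 0.4924 -0.1263  0.26  ] (array([ 2.9784, -2.5473, -0.2495, -0.0003, -0.0002, -0.1681]), [np.float64(14.126038946338422), np.float64(8.452488611268974)])
```

Emit:
carry_out:
  deltas:
    - [[0.2,-0.17,-0.05,0,0,0,1],[0.4,-0.34,-0.1,0,0,0,1],[0.6,-0.51,-0.15,0,0,0,1],[0.8,-0.68,-0.2,0,0,0,1],[1,-0.85,-0.25,0,0,0,1],[1,-0.85,-0.25,0,0,-0.02,1],[1,-0.85,-0.25,0,0,-0.04,1],[1,-0.85,-0.25,0,0,-0.06,1],[1,-0.85,-0.25,0,0,-0.07,1],[1,-0.85,-0.25,0,0,-0.07,1]]

```text
time_s: 0.93
position: [0.2666, -0.4455, 0.2598]
tcp_rot: [[0.773, 0.634, -0.0], [0.634, -0.773, 0.001], [0.0, -0.001, -1.0]]
force: [-0.1, 0.4, 0.3]
opening: 0.325
grasp_force: 0.0
```

```bash
python3 - <<'E'
from h import *
print(delta(t2w([70,-40,260]),toolR(0)), telemetry.read_state()['position'])
E
```

```text
(array([ 2.5135, -0.6905, -0.0002, -0.0001, -0.0001, -0.0979]), [np.float64(9.376359682761679), np.float64(4.921289363028362)]) [ 0.2666 -0.4455  0.2598]
```

Emit:
carry_out:
  deltas:
    - [[0.2,-0.07,0,0,0,0,1],[0.4,-0.14,0,0,0,0,1],[0.6,-0.21,0,0,0,0,1],[0.8,-0.28,0,0,0,0,1],[1,-0.35,0,0,0,0,1],[1,-0.35,0,0,0,0,1],[1,-0.35,0,0,0,0,1],[1,-0.35,0,0,0,0,1],[1,-0.35,0,0,0,0,1],[1,-0.35,0,0,0,0,1]]

```text
time_s: 1.77
position: [0.349, -0.3116, 0.26]
tcp_rot: [[0.775, 0.631, 0.0], [0.631, -0.775, -0.0], [-0.0, 0.0, -1.0]]
force: [-0.1, -0.2, -0.4]
opening: 0.002
grasp_force: 0.0
```

Emit:
carry_out:
  deltas:
    - [[0.2,-0.05,0,0,0,0,1],[0.4,-0.1,0,0,0,0,1],[0.6,-0.15,0,0,0,0,1],[0.8,-0.2,0,0,0,0,1],[1,-0.25,0,0,0,-0.02,1],[1,-0.25,0,0,0,-0.04,1],[1,-0.25,0,0,0,-0.06,1],[1,-0.25,0,0,0,-0.08,1],[1,-0.25,0,0,0,-0.098,1],[1,-0.25,0,0,0,-0.098,1]]

```text
time_s: 2.6
position: [0.4417, -0.1873, 0.2599]
tcp_rot: [[0.266, 0.964, -0.0], [0.964, -0.266, -0.0], [-0.0, -0.0, -1.0]]
force: [-0.5, -0.0, 0.7]
opening: 0.005
grasp_force: 0.0
```

```bash
python3 - <<'E'
from h import *
s=telemetry.read_state(); a=capture('wrist'); np.savez('w1.npz',a=a,p=s['position'],R=s['tcp_rot'])
cv2.imwrite('pics/w1.png',cv2.resize(a[...,::-1],(800,600),interpolation=cv2.INTER_CUBIC))
print(s['position'],w2t(s['position']),s['time_s'],s['joint_positions'])
E
```

```text
[ 0.4417 -0.1873  0.2599] [142.3118 -72.68   259.9298] 2.6 [-36.3506  16.1994  99.6491  -0.0129  64.1548 -20.9288]
```

View pics/w1.png

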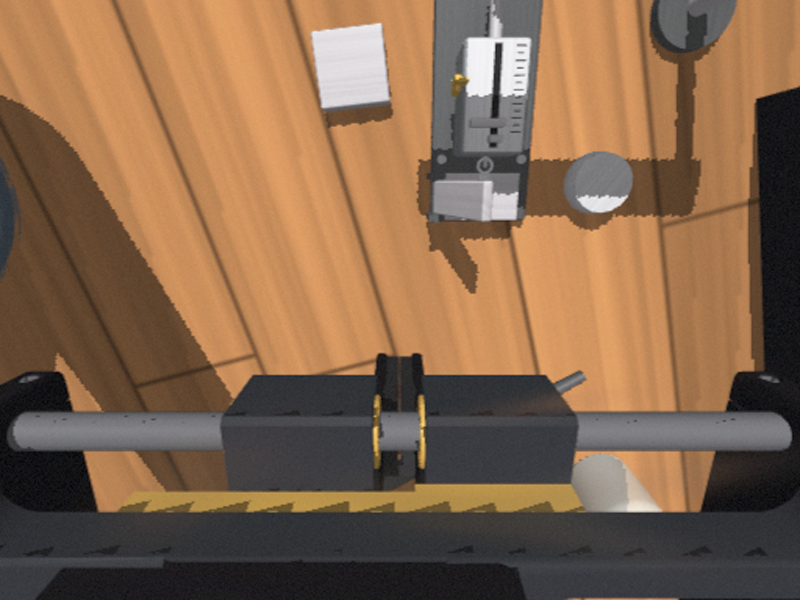

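The wrist view shows the pointer at about (488,123), the brass marker at about (458,83), and the base plate's right corners at (430,220) and (522,220). The clamp bar leans toward the viewer's left at (462,200). Next comes a closer second view.

```bash
python3 - <<'E'
from h import *
print(delta(t2w([95,-10,190]),toolR(0)))
E
```

```text
(array([ 0.3171,  0.4166,  0.4661, -0.    ,  0.    , -0.0008]), [np.float64(2.521441608188645), np.float64(0.037944028702020224)])
```

Emit:
carry_out:
  deltas:
    - [[0.08,0.1,0.11,0,0,0,1],[0.16,0.2,0.23,0,0,0,1],[0.24,0.31,0.35,0,0,0,1],[0.32,0.42,0.46,0,0,0,1],[0.32,0.42,0.46,0,0,0,1],[0.32,0.42,0.46,0,0,0,1],[0.32,0.42,0.46,0,0,0,1],[0.32,0.42,0.46,0,0,0,1],[0.32,0.42,0.46,0,0,0,1],[0.32,0.42,0.46,0,0,0,1]]

```text
time_s: 3.48
position: [0.5151, -0.1575, 0.192]
tcp_rot: [[0.267, 0.964, 0.001], [0.964, -0.267, -0.001], [-0.0, 0.001, -1.0]]
force: [0.9, 0.1, -0.7]
opening: 0.003
grasp_force: 0.0
```

```bash
python3 - <<'E'
from h import *
s=telemetry.read_state(); a=capture('wrist'); np.savez('w2.npz',a=a,p=s['position'],R=s['tcp_rot'])
print(s['position'],w2t(s['position']))
w=np.load('w1.npz')['a']
c1=cv2.resize(w[0:150,270:350],None,fx=4,fy=4,interpolation=cv2.INTER_CUBIC)[...,::-1]
c2=cv2.resize(a[0:240,190:350],None,fx=2.5,fy=2.5,interpolation=cv2.INTER_CUBIC)[...,::-1]
im=np.zeros((600,800,3),np.uint8);im[:,:320]=c1;im[:,400:]=c2;cv2.imwrite('pics/w2.png',im)
E
```

```text
[ 0.5151 -0.1575  0.192 ] [ 94.0489  -9.8778 191.9735]
```

View pics/w2.png

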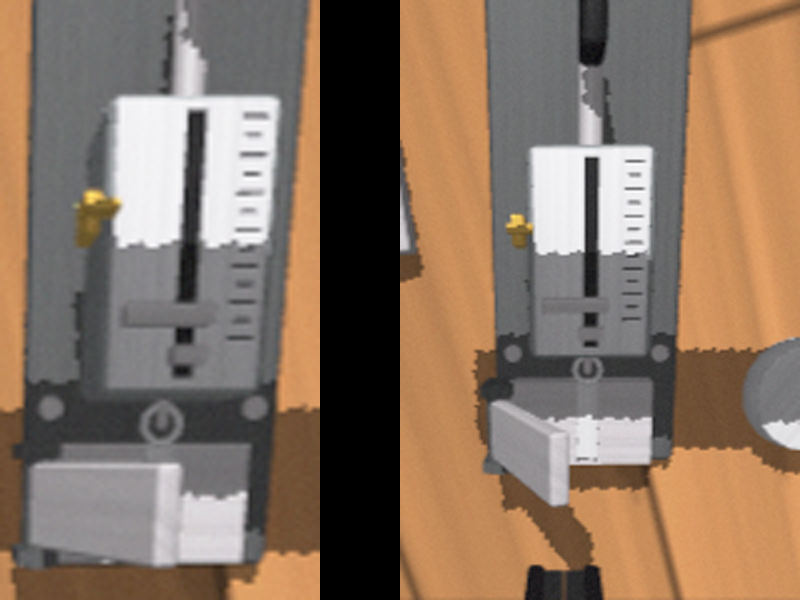

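The closer view (right half) shows these points:
- **Housing:** top corners at (531,147), (652,147), (531,355) and (650,355).
- **Pointer:** left end at (542,306).
- **Marker:** fin tip at (531,230).
- **Clamp bar:** far end edge from (553,432) to (553,500), leaning left of upright.
- **Tab:** end at (593,65).

```bash
python3 - <<'E'
from h import *
def L(f):
    w=np.load(f); return w['a'],cam('wrist',{'position':w['p'],'tcp_rot':w['R']})
a1,C1=L('w1.npz');a2,C2=L('w2.npz')
f1=lambda x,y:((x+.5)/4+269.5,(y+.5)/4-.5); f2=lambda x,y:((x-400+.5)/2.5+189.5,(y+.5)/2.5-.5)
P={'hNL':((115,97),(531,147)),'hNR':((278,97),(652,147)),'hSL':((106,389),(531,355)),'hSR':((262,389),(650,355)),
'ptrL':((121,315),(542,306)),'ptrR':((216,315),(608,306)),'mark':((120,206),(531,231)),'boltL':((50,407),(513,353)),'boltR':((255,407),(660,353)),
'endL':((180,462),(568,433)),'endR':((180,566),(568,503))}
for k,(p,q) in P.items():
    r=[ray(C1,f1(*p)),ray(C2,f2(*q))]; X=tri(r); print(k,X,w2t(X),'on z:',w2t(onz(C2,f2(*q),.06 if k[0]=='h' else .012 if k[0]=='b' else .067)),w2t(onz(C1,f1(*p),.06 if k[0]=='h' else .012 if k[0]=='b' else .067)))
# gold mask
for a in(a1,a2):
    h=cv2.cvtColor(a,cv2.COLOR_RGB2HSV); m=((h[...,0]>18)&(h[...,0]<30)&(h[...,1]>150)&(h[...,2]>110)).astype(np.uint8); m[200:]=0
    n,l,s,c=cv2.connectedComponentsWithStats(m); print([ (s[i].tolist(),c[i]) for i in range(1,n) if s[i,4]>6])
E
```

```text
hNL [ 0.5374 -0.0277  0.0593] [-36.9598 -22.7636  59.261 ] on z: [-36.7562 -22.6928  60.    ] [-36.8323 -22.9053  60.    ]
hNR [ 0.5829 -0.0405  0.0602] [-36.7118  24.4222  60.1986] on z: [-36.684   24.4866  60.    ] [-36.8296  24.4362  60.    ]
hSL [ 0.5157 -0.1046  0.0664] [ 42.912  -23.327   66.4391] on z: [ 43.1235 -23.9491  60.    ] [ 42.9687 -22.0734  60.    ]
hSR [ 0.5635 -0.1179  0.061 ] [43.0841 26.3043 61.0187] on z: [43.2327 26.4841 60.    ] [42.9805 26.5337 60.    ]
ptrL [ 0.5251 -0.0862  0.0661] [ 22.6366 -19.1143  66.1015] on z: [ 22.8864 -18.8705  67.    ] [ 22.4631 -19.4698  67.    ]
ptrR [ 0.5509 -0.0936  0.0723] [22.931   7.6625 72.3386] on z: [22.9401  7.8842 67.    ] [22.4687  9.0316 67.    ]
mark [ 0.5292 -0.0586  0.0767] [ -4.9921 -22.5245  76.6528] on z: [ -5.5949 -22.8807  67.    ] [ -6.9663 -21.1497  67.    ]
boltL [ 0.5036 -0.105   0.0137] [ 46.5169 -34.9131  13.7443] on z: [ 46.798  -34.9416  12.    ] [ 46.3305 -34.844   12.    ]
boltR [ 0.5728 -0.1241  0.0157] [46.5512 36.8903 15.6583] on z: [46.9544 37.4658 12.    ] [46.3492 37.8226 12.    ]
endL [ 0.5237 -0.1294  0.1157] [ 64.7476  -9.0283 115.6816] on z: [75.3359 -8.334  67.    ] [64.738   0.8846 67.    ]
endR [ 0.5173 -0.1554  0.1163] [ 91.4439  -8.2548 116.2853] on z: [106.7693  -8.335   67.    ] [96.6025  2.8852 67.    ]
[([290, 48, 9, 5, 19], array([294.    ,  50.1579])), ([290, 54, 4, 5, 13], array([291.4615,  55.9231]))]
[([233, 86, 10, 7, 41], array([237.0732,  89.6341])), ([235, 94, 5, 4, 16], array([237.125,  95.25 ]))]
```

```bash
python3 - <<'E'
from h import *
y=np.load('T.npy')[0]; setT(y,t2w([-3.5,1.0,0])[:2]); print(np.load('T.npy'))
print(w2t(telemetry.read_state()['position']),delta(t2w([82,-62,103]),toolR(0)))
E
```

```text
[-105.3981    0.5515   -0.0663]
[ 97.4452 -10.8611 191.8809] (array([ 0.1026, -0.3419,  0.5921,  0.0002,  0.0001, -0.0003]), [np.float64(2.486794623319011), np.float64(0.017620671016722544)])
```

Emit:
carry_out:
  deltas:
    - [[0.05,-0.17,0,0,0,0,1],[0.1,-0.34,0,0,0,0,1],[0.1,-0.34,0.1,0,0,0,1],[0.1,-0.34,0.3,0,0,0,1],[0.1,-0.34,0.45,0,0,0,1],[0.1,-0.34,0.59,0,0,0,1],[0.1,-0.34,0.59,0,0,0,1],[0.1,-0.34,0.59,0,0,0,1],[0.1,-0.34,0.59,0,0,0,1],[0.1,-0.34,0.59,0,0,0,1]]

```text
time_s: 4.37
position: [0.4711, -0.1294, 0.1039]
tcp_rot: [[0.266, 0.964, 0.003], [0.964, -0.266, -0.001], [-0.001, 0.003, -1.0]]
force: [-0.5, -0.2, 0.7]
opening: 0.004
grasp_force: 0.0
```

```bash
python3 - <<'E'
from h import *
s=telemetry.read_state()
print(w2t(s['position']),s['force'])
for q in [(-40,102),(-37.5,102),(-23,95.5),(-10,84.8),(0,71),(5,58),(7.5,50),(8,44)]: print(delta(t2w([82,*q]),toolR(0))[0])
E
```

```text
[ 82.1861 -60.67   103.9257] [-0.4753 -0.2424  0.7112]
[ 0.0014  0.1378  0.0132  0.0005  0.0001 -0.0001]
[ 0.0014  0.1544  0.0133  0.0005  0.0001 -0.0001]
[ 0.0015  0.251   0.0569  0.0005  0.0001 -0.0001]
[ 0.0016  0.3374  0.1285  0.0005  0.0001 -0.0001]
[ 0.0017  0.4038  0.2207  0.0005  0.0001 -0.0001]
[ 0.0018  0.4369  0.3075  0.0005  0.0001 -0.0001]
[ 0.0018  0.4534  0.3608  0.0005  0.0001 -0.0001]
[ 0.0019  0.4566  0.4008  0.0005  0.0001 -0.0001]
```

Emit:
carry_out:
  deltas:
    - [[0,0.07,0.007,0,0,0,1],[0,0.14,0.013,0,0,0,1],[0,0.18,0.023,0,0,0,1],[0,0.22,0.04,0,0,0,1],[0,0.25,0.057,0,0,0,1],[0,0.28,0.08,0,0,0,1],[0,0.31,0.104,0,0,0,1],[0,0.335,0.128,0,0,0,1],[0,0.335,0.128,0,0,0,1],[0,0.335,0.128,0,0,0,1]]

```text
time_s: 5.2
position: [0.5184, -0.1421, 0.0828]
tcp_rot: [[0.266, 0.964, -0.001], [0.964, -0.266, 0.0], [0.0, -0.001, -1.0]]
force: [-0.2, -0.0, 0.9]
opening: 0.008
grasp_force: 0.0
```

Emit:
carry_out:
  deltas:
    - [[0,0.025,0.03,0,0,0,1],[0,0.045,0.06,0,0,0,1],[0,0.065,0.092,0,0,0,1],[0,0.08,0.12,0,0,0,1],[0,0.09,0.15,0,0,0,1],[0,0.1,0.18,0,0,0,1],[0,0.11,0.21,0,0,0,1],[0,0.12,0.24,0,0,0,1],[0,0.12,0.265,0,0,0,1],[0,0.12,0.265,0,0,0,1]]

```text
time_s: 6.03
position: [0.5359, -0.1471, 0.0443]
tcp_rot: [[0.266, 0.964, -0.0], [0.964, -0.266, -0.0], [-0.0, -0.0, -1.0]]
force: [-1.5, 0.8, 8.2]
opening: 0.003
grasp_force: 3.9
```

```bash
python3 - <<'E'
from h import *
s=telemetry.read_state()
print(w2t(s['position']),s['force'])
E
```

```text
[81.9899  6.4069 44.3273] [-1.5114  0.8026  8.1647]
```

Emit:
carry_out:
  deltas:
    - [[0,0,0.007,0,0,0,1],[0,0,0.007,0,0,0,1],[0,0,0,0,0,0,1],[0,0,-0.1,0,0,0,1],[0,0,-0.2,0,0,0,1],[0.03,-0.1,-0.3,0,0,0,1],[0.06,-0.19,-0.4,0,0,0,1],[0.06,-0.19,-0.4,0,0,0,1],[0.06,-0.19,-0.4,0,0,0,1],[0.06,-0.19,-0.4,0,0,0,1]]

```text
time_s: 6.87
position: [0.5113, -0.1311, 0.1031]
tcp_rot: [[0.266, 0.964, 0.001], [0.964, -0.266, -0.0], [-0.0, 0.001, -1.0]]
force: [-0.1, -0.6, -0.2]
opening: 0.008
grasp_force: 0.0
```

```bash
python3 - <<'E'
from h import *
s=telemetry.read_state(); a=capture('wrist'); np.savez('w3.npz',a=a,p=s['position'],R=s['tcp_rot'])
print(s['position'],w2t(s['position']),s['time_s'])
im=cv2.resize(a[0:225,170:400],None,fx=2.6,fy=2.6,interpolation=cv2.INTER_CUBIC)[...,::-1];cv2.imwrite('pics/w3.png',im)
E
```

```text
[ 0.5113 -0.1311  0.1031] [ 73.1345 -21.4798 103.0944] 6.8667
```

View pics/w3.png

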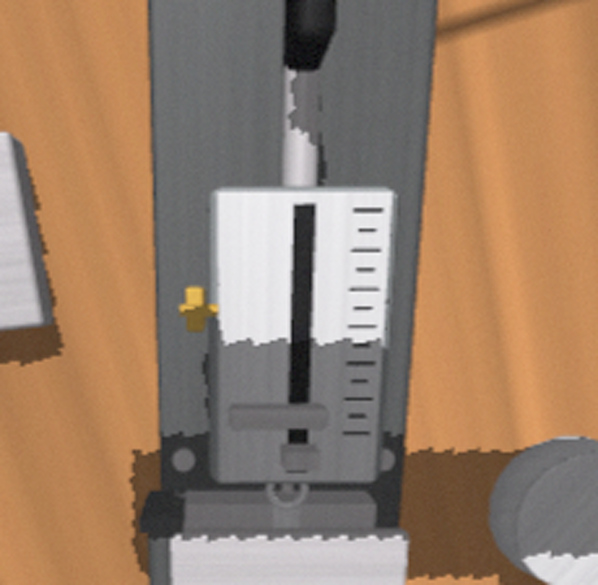

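The clamp bar now lies flat across the anvil. In this crop the marker fin is the horizontal gold bar at row 309 with its inner end at column 217. The pointer spans columns 229–327 and rows 405–428, and the dog is at (299,458).

```bash
python3 - <<'E'
from h import *
w=np.load('w3.npz'); a=w['a']; C=cam('wrist',{'position':w['p'],'tcp_rot':w['R']})
f=lambda x,y:((x+.5)/2.6+169.5,(y+.5)/2.6-.5)
g=lambda x,y,z: w2t(onz(C,f(x,y),z/1000))
print('camera',w2t(C[1][:3,3]))
for n,x,y,z in[('fin mid',215,309,74),('fin lo',215,314,74),('fin hi',215,304,74),('ptr top +x',240,428,72),('ptr -x',240,405,72),('ptr -x @62',240,405,62),
 ('hNL',213,190,60),('hNR',396,190,60),('hSL',211,481,60),('hSR',380,483,60),('tab end top',305,67,74),('tab end',305,67,56),('dog top +x',299,470,74),('tabL',285,40,74),('tabR',333,20,74),
 ('tick1',368,210,60),('tick last',357,433,60)]: print(n,g(x,y,z))
h=cv2.cvtColor(a,cv2.COLOR_RGB2HSV); m=(h[...,0]>15)&(h[...,0]<30)&(h[...,1]>120); 
print(m[106:132,236:258].astype(int))
print('ptr profile',a[150:185,268:286].mean(axis=(1,2)).astype(int))
E
```

```text
camera [ -6.3163 -22.3718 265.1819]
fin mid [ -3.1212 -23.911   74.    ]
fin lo [ -1.8748 -23.9156  74.    ]
fin hi [ -4.3628 -23.9065  74.    ]
ptr top +x [ 28.3004 -17.1875  72.    ]
ptr -x [ 21.9976 -17.2288  72.    ]
ptr -x @62 [ 23.4633 -16.9626  62.    ]
hNL [-33.2473 -24.4438  60.    ]
hNR [-33.2204  24.1071  60.    ]
hSL [ 46.3597 -25.3934  60.    ]
hSR [47.0323 24.9664 60.    ]
tab end top [-58.1081  -2.4464  74.    ]
tab end [-62.9843  -0.5704  56.    ]
dog top +x [39.6604 -0.8729 74.    ]
tabL [-63.6609  -7.3107  74.    ]
tabR [-67.702    3.7442  74.    ]
tick1 [-28.311   16.9648  60.    ]
tick last [31.9583 17.2928 60.    ]
[[0 0 0 0 0 0 0 0 0 0 0 0 0 0 0 0 0 0 0 0 0 0]
 [0 0 0 0 0 0 0 0 0 0 0 0 0 0 0 0 0 0 0 0 0 0]
 [0 0 0 0 0 0 0 0 0 0 0 0 0 0 0 0 0 0 0 0 0 0]
 [0 0 0 0 0 0 0 0 0 0 0 0 0 0 0 0 0 0 0 0 0 0]
 [0 0 0 0 0 0 0 1 1 0 0 0 0 0 0 0 0 0 0 0 0 0]
 [0 0 0 0 0 0 1 1 1 1 1 1 0 0 0 0 0 0 0 0 0 0]
 [0 0 0 0 0 1 1 1 1 1 1 1 1 0 0 0 0 0 0 0 0 0]
 [0 0 0 0 0 0 1 1 1 1 1 1 1 0 0 0 0 0 0 0 0 0]
 [0 0 0 0 0 0 1 1 1 1 1 1 1 0 0 0 0 0 0 0 0 0]
 [0 0 0 0 0 0 1 1 1 1 1 1 1 0 0 0
[... 221 characters left out ...]
 1 1 1 1 1 1 1 1 0 0 0 0 0]
 [0 0 0 0 0 0 1 1 1 1 1 1 1 1 0 0 0 0 0 0 0 0]
 [0 0 0 0 0 0 1 1 1 1 1 1 1 0 0 0 0 0 0 0 0 0]
 [0 0 0 0 0 0 1 1 1 1 1 1 1 0 0 0 0 0 0 0 0 0]
 [0 0 0 0 0 0 1 1 1 1 1 1 0 0 0 0 0 0 0 0 0 0]
 [0 0 0 0 0 0 1 1 1 1 1 1 0 0 0 0 0 0 0 0 0 0]
 [0 0 0 0 0 0 1 1 1 1 1 1 0 0 0 0 0 0 0 0 0 0]
 [0 0 0 0 0 0 0 0 0 0 0 0 0 0 0 0 0 0 0 0 0 0]
 [0 0 0 0 0 0 0 0 0 0 0 0 0 0 0 0 0 0 0 0 0 0]
 [0 0 0 0 0 0 0 0 0 0 0 0 0 0 0 0 0 0 0 0 0 0]
 [0 0 0 0 0 0 0 0 0 0 0 0 0 0 0 0 0 0 0 0 0 0]
 [0 0 0 0 0 0 0 0 0 0 0 0 0 0 0 0 0 0 0 0 0 0]]
ptr profile [ 96  96  95  94  94  96  96 105 112 111 109 107 105 106 104  91  93  92
  93  93  99 109 109 109 112 113 113 113 113 115 114 106 119 118 114]
```

Emit:
carry_out:
  deltas:
    - [[0,0,-0.25,0,0,0,0.5],[0,0,-0.5,0,0,0,0],[0,0,-0.75,0,0,0,0],[0,0,-1,0,0,0,0],[0.1,0.03,-1,0,0,0,0],[0.3,0.06,-1,0,0,0,0],[0.5,0.1,-1,0,0,0,0],[0.7,0.14,-1,0,0,0,0],[0.9,0.14,-1,0,0,0,0],[1,0.14,-1,0,0,0,0]]

```text
time_s: 7.75
position: [0.5723, 0.0109, 0.2524]
tcp_rot: [[0.265, 0.964, -0.0], [0.964, -0.265, 0.002], [0.001, -0.001, -1.0]]
force: [-0.2, -1.2, 0.6]
opening: 0.495
grasp_force: 0.0
```

```bash
python3 - <<'E'
from h import *
s=telemetry.read_state()
print(w2t(s['position']),s['opening'],s['joint_positions'])
print(delta(t2w([-185,0,250]),toolR(30)))
print(delta(t2w([-133,0,156]),toolR(30)))
E
```

```text
[-79.9803  -0.3825 252.4479] 0.4945707526396523 [-10.1342  24.2248  87.7729   0.0874  68.0455   5.1811]
(array([ 0.7001,  0.0032,  0.0173, -0.0001, -0.0835,  0.0002]), [np.float64(2.5191577553007183), np.float64(4.200674819332019)])
(array([ 0.3526,  0.0034,  0.6435, -0.0001, -0.0835,  0.0002]), [np.float64(2.63935358341596), np.float64(4.200674819332019)])
```

Emit:
carry_out:
  deltas:
    - [[0.2,0,0,0,0,0,0],[0.4,0,0,0,0,0,0],[0.6,0,0.01,0,-0.02,0,0],[0.7,0,0.017,0,-0.04,0,0],[0.7,0,0.017,0,-0.06,0,0],[0.7,0,0.017,0,-0.0835,0,0],[0.7,0,0.017,0,-0.0835,0,0],[0.7,0,0.017,0,-0.0835,0,0],[0.7,0,0.017,0,-0.0835,0,0],[0.7,0,0.017,0,-0.0835,0,0]]

```text
time_s: 8.58
position: [0.5991, 0.108, 0.2512]
tcp_rot: [[0.232, 0.963, -0.134], [0.835, -0.268, -0.481], [-0.5, -0.0, -0.866]]
force: [0.6, -0.4, 0.4]
opening: 0.5
grasp_force: 0.0
```

```bash
python3 - <<'E'
from h import *
s=telemetry.read_state()
print(w2t(s['position']),s['opening'],s['joint_positions'])
print(delta(t2w([-133,0,158]),toolR(30)))
a=capture('wrist'); np.savez('w4.npz',a=a,p=s['position'],R=s['tcp_rot'])
cv2.imwrite('pics/w4.png',cv2.resize(a[...,::-1],(800,600),interpolation=cv2.INTER_CUBIC))
E
```

```text
[-180.7051   -0.4042  251.1991] 0.5003569161665999 [ 12.4586  36.0144  72.7482 -26.2248  86.7645  33.1415]
(array([ 0.035 ,  0.0035,  0.6971, -0.0002, -0.0001, -0.0004]), [np.float64(2.5107816858602403), np.float64(0.020900340434828732)])
```

View pics/w4.png

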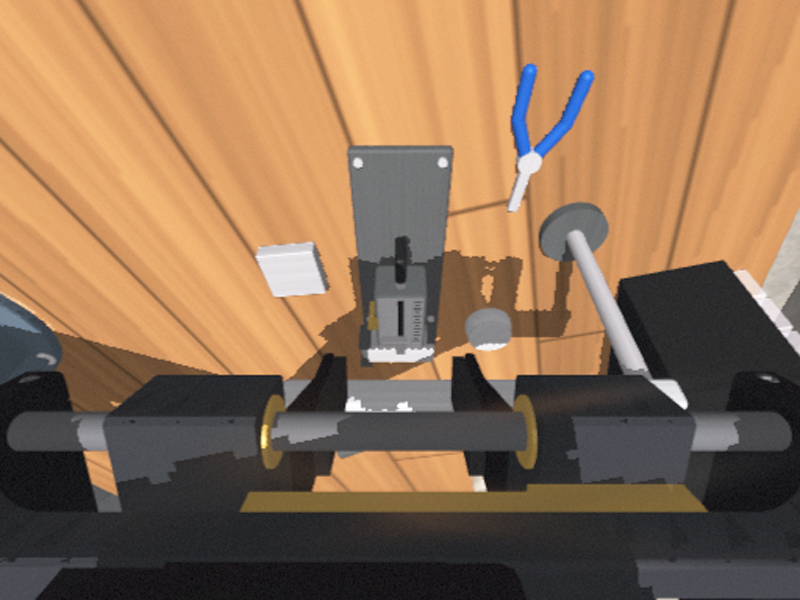

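The wrist view shows the tab at about (402,258), centred between the open fingers. The lamp lies beyond the gripper, the pliers at (530,150), and the block at (292,268).

```bash
python3 - <<'E'
from h import *
w=np.load('w4.npz'); C=cam('wrist',{'position':w['p'],'tcp_rot':w['R']}); a=w['a']
w3=np.load('w3.npz'); C3=cam('wrist',{'position':w3['p'],'tcp_rot':w3['R']})
g=cv2.cvtColor(a,cv2.COLOR_RGB2GRAY)[140:190,240:275]; m=(g<40).astype(np.uint8)
ys,xs=np.nonzero(m); print(xs.min()+240,xs.max()+240,ys.min()+140,ys.max()+140,xs.mean()+240)
for r in range(0,50,3): print(r+140,''.join('#' if v else '.' for v in m[r]))
# where text model puts the tab corners
for p in[(-92,-5,74),(-92,5,74),(-64,-5,74),(-64,5,74),(-92,-5,38),(-92,5,38)]:print(p,proj(C,t2w(p)))
for p in[(-64,-5,74),(-64,5,74),(-64,-5,38)]:print('w3',p,(proj(C3,t2w(p))-[169.5,-.5])*2.6)
E
```

```text
253 259 153 180 255.63235294117646
140 ...................................
143 ...................................
146 ...................................
149 ...................................
152 ...................................
155 ..............#....................
158 ..................#................
161 ..............#....................
164 ...................................
167 ...................................
170 .............#####.................
173 ..............#####................
176 ..............#####................
179 ..............#####................
182 ...................................
185 ...................................
188 ...................................
(-92, -5, 74) [252.2653 166.8734]
(-92, 5, 74) [259.7808 166.8539]
(-64, -5, 74) [252.4672 182.0757]
(-64, 5, 74) [259.5834 182.0577]
(-92, -5, 38) [252.421  150.2671]
(-92, 5, 38) [259.4599 150.2483]
w3 (-64, -5, 74) [295.4861  38.8999]
w3 (-64, 5, 74) [338.2953  38.8598]
w3 (-64, -5, 38) [282.7771  83.1792]
```

Emit:
carry_out:
  deltas:
    - [[0.01,0,0.2,0,0,0,0],[0.02,0,0.4,0,0,0,0],[0.03,0,0.6,0,0,0,0],[0.035,0,0.7,0,0,0,0],[0.035,0,0.7,0,0,0,0],[0.035,0,0.7,0,0,0,0],[0.035,0,0.7,0,0,0,0],[0.035,0,0.7,0,0,0,0],[0.035,0,0.7,0,0,0,0],[0.035,0,0.7,0,0,0,0]]

```text
time_s: 9.47
position: [0.5869, 0.0637, 0.1587]
tcp_rot: [[0.231, 0.964, -0.131], [0.835, -0.266, -0.482], [-0.5, 0.002, -0.866]]
force: [0.3, 0.4, -1.4]
opening: 0.497
grasp_force: 0.0
```

```bash
python3 - <<'E'
from h import *
s=telemetry.read_state(); print(w2t(s['position']))
print(delta(t2w([-68.5,0,44]),toolR(30)))
E
```

```text
[-134.7249   -0.3142  158.6678]
(array([-0.0002,  0.0004,  0.8828,  0.0003, -0.    , -0.0002]), [np.float64(3.175492896163013), np.float64(0.01775355159683302)])
```

Emit:
carry_out:
  deltas:
    - [[0,0,0.15,0,0,0,0],[0,0,0.3,0,0,0,0],[0,0,0.45,0,0,0,0],[0,0,0.6,0,0,0,0],[0,0,0.7,0,0,0,0],[0,0,0.8,0,0,0,0],[0,0,0.84,0,0,0,0],[0,0,0.88,0,0,0,0],[0,0,0.88,0,0,0,0],[0,0,0.88,0,0,0,0]]

```text
time_s: 10.3
position: [0.5691, -0.0003, 0.0437]
tcp_rot: [[0.231, 0.964, -0.132], [0.834, -0.266, -0.483], [-0.501, 0.001, -0.866]]
force: [0.2, -0.1, 0.2]
opening: 0.499
grasp_force: 0.0
```

Emit:
carry_out:
  deltas:
    - [[0,0,0,0,0,0,1],[0,0,0,0,0,0,1],[0,0,0,0,0,0,1],[0,0,0,0,0,0,1],[0,0,0,0,0,0,1],[0,0,0,0,0,0,1],[0,0,0,0,0,0,1],[0,0,0,0,0,0,1],[0,0,0,0,0,0,1],[0,0,0,0,0,0,1]]

```text
time_s: 11.13
position: [0.5699, -0.0009, 0.0435]
tcp_rot: [[0.231, 0.964, -0.131], [0.834, -0.265, -0.483], [-0.5, 0.002, -0.866]]
force: [3.6, -2.4, -1.3]
opening: 0.113
grasp_force: 30.0
```

```bash
python3 - <<'E'
from h import *
s=telemetry.read_state(); print(w2t(s['position']),s['opening']*87,s['grasp_force'],s['force']); np.savez('grip.npz',p=s['position'],R=s['tcp_rot'])
R,_=TF()
print('tool shift for -10mm x_t',np.array(s['tcp_rot']).T@(R@[-.010,0,0])/.15)
a=capture('wrist'); cv2.imwrite('pics/w5.png',cv2.resize(a[...,::-1],(800,600),interpolation=cv2.INTER_CUBIC))
E
```

```text
[-67.9956   0.4207  43.488 ] 9.79097005461094 29.99970318720443 [ 3.6222 -2.3917 -1.2898]
tool shift for -10mm x_t [ 0.0577  0.     -0.0334]
```

View pics/w5.png

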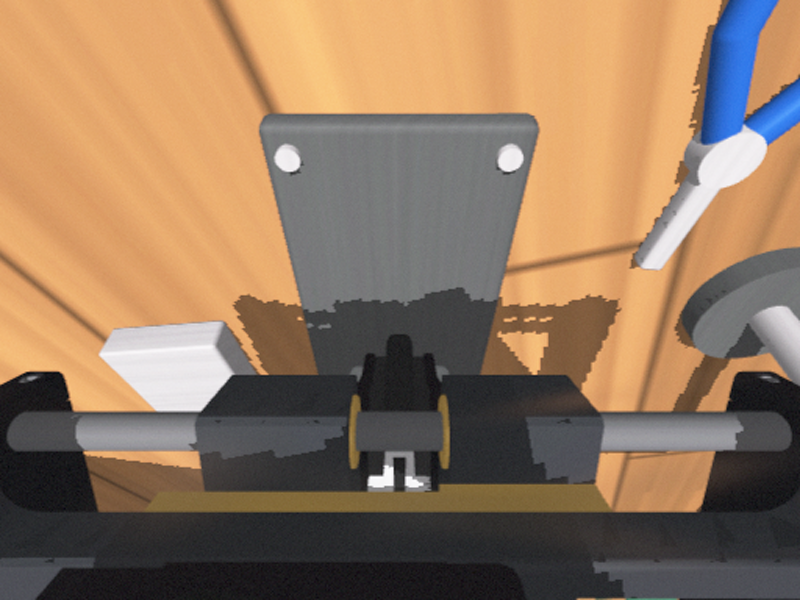

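Emit:
carry_out:
  deltas:
    - [[0.02,0,-0.0116,0,0,0,1],[0.042,0,-0.0243,0,0,0,1],[0.064,0,-0.037,0,0,0,1],[0.086,0,-0.0497,0,0,0,1],[0.108,0,-0.0625,0,0,0,1],[0.13,0,-0.0752,0,0,0,1],[0.152,0,-0.088,0,0,0,1],[0.17,0,-0.0984,0,0,0,1],[0.185,0,-0.107,0,0,0,1],[0.196,0,-0.1134,0,0,0,1]]

```text
time_s: 12.02
position: [0.5785, 0.0305, 0.0435]
tcp_rot: [[0.23, 0.964, -0.132], [0.833, -0.265, -0.485], [-0.503, 0.001, -0.864]]
force: [4.9, -7.8, -2.6]
opening: 0.112
grasp_force: 30.0
```

Emit:
carry_out:
  deltas:
    - [[0,0,0,0,0,0,1],[0,0,0,0,0,0,1],[0,0,0,0,0,0,1],[0,0,0,0,0,0,1],[0,0,0,0,0,0,1],[0,0,0,0,0,0,1],[0,0,0,0,0,0,1],[0,0,0,0,0,0,1],[0,0,0,0,0,0,1],[0,0,0,0,0,0,1]]

```text
time_s: 12.85
position: [0.5785, 0.0306, 0.0435]
tcp_rot: [[0.23, 0.964, -0.132], [0.833, -0.265, -0.485], [-0.502, 0.002, -0.865]]
force: [4.9, -5.4, -2.8]
opening: 0.115
grasp_force: 30.0
```

```bash
python3 - <<'E'
from h import *
s=telemetry.read_state(); print(w2t(s['position']),s['opening']*87,s['grasp_force'],TF()[0].T@s['force'])
a=capture('wrist');b=capture('top'); c=capture('scene')
A=cv2.resize(a[200:330,200:310],None,fx=3,fy=3,interpolation=cv2.INTER_CUBIC)
B=cv2.resize(b[160:240,210:305],None,fx=4,fy=4,interpolation=cv2.INTER_CUBIC);D=cv2.resize(c[175:230,195:300],None,fx=4,fy=4,interpolation=cv2.INTER_CUBIC)
im=np.zeros((600,800,3),np.uint8);im[:390,:330]=A;im[:320,400:780]=B;im[330:550,370:790]=D
cv2.imwrite('pics/m6.png',im[...,::-1])
E
```

```text
[-100.6404    0.3764   43.483 ] 9.962726899627258 29.99909771431703 [ 3.9425  6.1244 -2.8401]
```

View pics/m6.png

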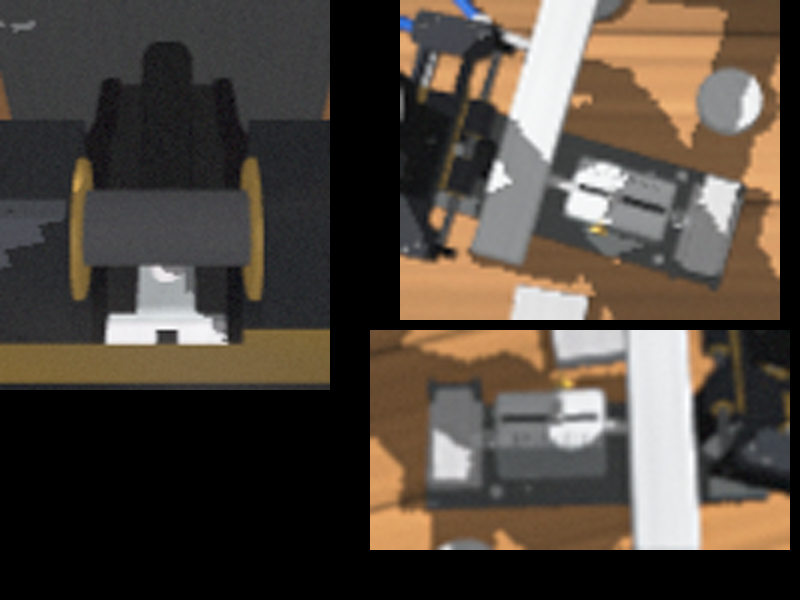

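Top view: the pointer has come close to the brass clip, at about (605,215) against (600,232). TCP travel is 32.6 mm, deliberately a little short. I ease home next to measure the remainder.

Emit:
carry_out:
  deltas:
    - [[-0.015,0,0.0087,0,0,0,1],[-0.03,0,0.0174,0,0,0,1],[-0.047,0,0.0272,0,0,0,1],[-0.064,0,0.037,0,0,0,1],[-0.081,0,0.047,0,0,0,1],[-0.098,0,0.0567,0,0,0,1],[-0.115,0,0.0665,0,0,0,1],[-0.132,0,0.0764,0,0,0,1],[-0.146,0,0.0845,0,0,0,1],[-0.16,0,0.0926,0,0,0,1]]

```text
time_s: 13.83
position: [0.5715, 0.0047, 0.0435]
tcp_rot: [[0.231, 0.964, -0.131], [0.834, -0.265, -0.483], [-0.501, 0.002, -0.866]]
force: [5.0, -4.0, -1.6]
opening: 0.113
grasp_force: 30.0
```

Emit:
carry_out:
  deltas:
    - [[-0.008,0,0.0046,0,0,0,1],[-0.016,0,0.0093,0,0,0,1],[-0.024,0,0.0139,0,0,0,1],[-0.03,0,0.0174,0,0,0,1],[-0.036,0,0.0208,0,0,0,1],[-0.038,0,0.022,0,0,0,1],[-0.04,0,0.023,0,0,0,1],[-0.04,0,0.023,0,0,0,1],[-0.04,0,0.023,0,0,0,1],[-0.04,0,0.023,0,0,0,1]]

```text
time_s: 14.67
position: [0.5699, -0.0009, 0.0435]
tcp_rot: [[0.231, 0.964, -0.13], [0.835, -0.265, -0.482], [-0.5, 0.003, -0.866]]
force: [6.5, -0.8, -1.4]
opening: 0.108
grasp_force: 30.0
```

```bash
python3 - <<'E'
from h import *
s=telemetry.read_state(); print(w2t(s['position']),s['opening']*87,s['grasp_force'],TF()[0].T@s['force'])
print(delta(t2w([-140,0,168]),toolR(30)))
E
```

```text
[-67.9861   0.4067  43.4729] 9.361626550139878 29.9998457323818 [-0.9784  6.5142 -1.3595]
(array([ 0.0012, -0.0002, -0.959 ,  0.0004, -0.0001, -0.0002]), [np.float64(3.4496678393093787), np.float64(0.023165157053291783)])
```

Emit:
carry_out:
  deltas:
    - [[0,0,0,0,0,0,0.5],[0,0,0,0,0,0,0],[0,0,0,0,0,0,0],[0,0,-0.1,0,0,0,0],[0,0,-0.3,0,0,0,0],[0,0,-0.5,0,0,0,0],[0,0,-0.7,0,0,0,0],[0,0,-0.9,0,0,0,0],[0,0,-1,0,0,0,0],[0,0,-1,0,0,0,0]]

```text
time_s: 15.5
position: [0.5896, 0.0731, 0.1762]
tcp_rot: [[0.232, 0.964, -0.128], [0.835, -0.265, -0.482], [-0.499, 0.005, -0.867]]
force: [-0.1, 0.0, -0.3]
opening: 0.499
grasp_force: 0.0
```

Emit:
carry_out:
  deltas:
    - [[0,0,-0.2,0,0,0,0],[0,0,-0.4,0,0,0,0],[0,0,-0.6,0,0,0,0],[0,0,-0.6,0,0.0835,0,0],[0,0,-0.6,0,0.0835,0,0],[0,0,-0.6,0,0.0835,0,0],[0,0,-0.6,0,0.0835,0,0],[0,0,-0.6,0,0.0835,0,0],[0,0,-0.6,0,0.0835,0,0],[0,0,-0.6,0,0.0835,0,0]]

```text
time_s: 16.33
position: [0.5988, 0.1136, 0.2495]
tcp_rot: [[0.268, 0.963, -0.004], [0.963, -0.268, -0.0], [-0.002, -0.004, -1.0]]
force: [0.0, 0.3, 0.2]
opening: 0.498
grasp_force: 0.0
```

```bash
python3 - <<'E'
from h import *
s=telemetry.read_state(); print(w2t(s['position']),s['time_s'],delta(t2w([73,-21,260]),toolR(0)))
E
```

```text
[-186.0033   -2.0743  249.5476] 16.3333 (array([-1.7272, -0.1214, -0.0664, -0.0006,  0.0003, -0.0005]), [np.float64(6.2327120979538435), np.float64(0.04157978614059452)])
```

Emit:
carry_out:
  deltas:
    - [[-0.2,0,-0.02,0,0,0,0],[-0.45,0,-0.04,0,0,0,0],[-0.7,-0.03,-0.05,0,0,0,0],[-0.95,-0.06,-0.05,0,0,0,0],[-1,-0.1,-0.05,0,0,0,0],[-1,-0.12,-0.05,0,0,0,0],[-1,-0.12,-0.05,0,0,0,0],[-1,-0.12,-0.05,0,0,0,0],[-1,-0.12,-0.05,0,0,0,0],[-1,-0.12,-0.05,0,0,0,0]]

```text
time_s: 17.17
position: [0.5437, -0.0239, 0.2584]
tcp_rot: [[0.264, 0.964, 0.0], [0.964, -0.264, 0.0], [0.0, 0.0, -1.0]]
force: [0.1, -0.1, -0.5]
opening: 0.5
grasp_force: 0.0
```

Emit:
carry_out:
  deltas:
    - [[-0.25,0,0,0,0,0,0],[-0.5,0,0,0,0,0,0],[-0.73,0,0,0,0,0,0],[-0.73,0,0.2,0,0,0,0],[-0.73,0,0.4,0,0,0,0],[-0.73,0,0.6,0,0,0,0],[-0.73,0,0.8,0,0,0,0],[-0.73,0,0.96,0,0,0,0],[-0.73,0,0.96,0,0,0,0],[-0.73,0,0.96,0,0,0,0]]

```text
time_s: 18.0
position: [0.5137, -0.1299, 0.1136]
tcp_rot: [[0.265, 0.964, -0.003], [0.964, -0.265, 0.001], [0.001, -0.003, -1.0]]
force: [-0.2, -0.2, 0.4]
opening: 0.504
grasp_force: 0.0
```

```bash
python3 - <<'E'
from h import *
s=telemetry.read_state(); a=capture('wrist'); np.savez('w7.npz',a=a,p=s['position'],R=s['tcp_rot'])
print(s['position'],w2t(s['position']),s['time_s'])
im=cv2.resize(a[70:220,220:345],None,fx=4,fy=4,interpolation=cv2.INTER_CUBIC)[...,::-1];cv2.imwrite('pics/w7.png',im)
E
```

```text
[ 0.5137 -0.1299  0.1136] [ 71.3338 -19.5101 113.6055] 18.0
```

View pics/w7.png

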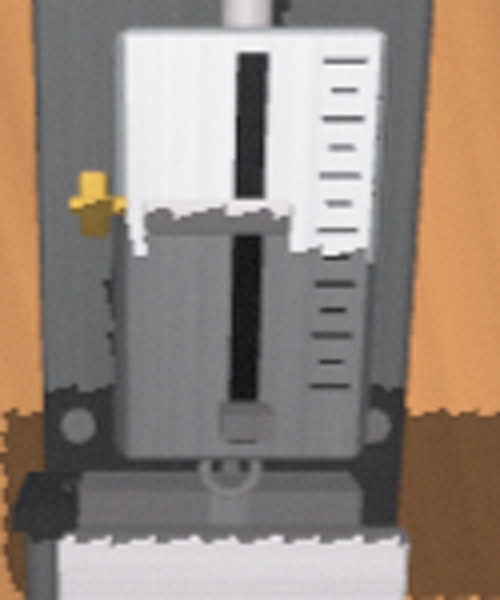

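The crop shows the fin at rows 200–212 with its inner end at column 125. The pointer spans rows about 205–235, columns 145–292, slightly short of the marker. The dog is home at (246,420).

```bash
python3 - <<'E'
from h import *
w=np.load('w7.npz'); a=w['a']; C=cam('wrist',{'position':w['p'],'tcp_rot':w['R']})
print('cam',w2t(C[1][:3,3]))
g=cv2.cvtColor(a,cv2.COLOR_RGB2GRAY)
print(g[116:134,256:294:3])
h=cv2.cvtColor(a,cv2.COLOR_RGB2HSV); m=(h[...,0]>15)&(h[...,0]<30)&(h[...,1]>120)
print(m[110:132,234:254].astype(int)); print(a[117:126,246:254].astype(int).sum(2))
X=lambda c,r,z:w2t(onz(C,(c,r),z/1000))
for r in(120,120.5,121,121.5): print('fin',r,X(250,r,74)[0],X(250,r,67)[0])
for r in(127.5,128,128.5,129): print('ptr+x',r,X(265,r,72))
E
```

```text
cam [ -7.9902 -19.9272 275.7579]
[[234 236 238 238 240 235 239 228  44  46 172 234 236]
 [235 235 237 238 241 236 237 230  45  43 173 236 237]
 [235 233 237 238 240 235 239 228  48  46 172 235 237]
 [232 234 236 237 239 234 237 228 107 108 184 235 236]
 [219 228 227 228 226 227 228 228 228 229 228 228 230]
 [213 221 225 228 228 227 221 228 229 230 220 228 213]
 [207 119 167 223 217 187 123 226 222 218 118 225 205]
 [168 118 118 212 119 117 120 216 184 119 120 218 194]
 [131 116 115 119 117 117 116 114 118 114 114 180 159]
 [132 115 115 113 113 115 117 112 115 113 115 118 159]
 [133 113 114 114 113 115 114 115 114 113 112 115 159]
 [159 112 113 113 110 113 111 113 107 109 112 110 162]
 [174 108 110 111 113 108 113 108  79  74 108 110 185]
 [128 128 131 133 133 131 133 116  27  25 113 130 194]
 [142 130 132 132 134 130 133 115  27  28 113 128 189]
 [207 129 133 131 134 128 131 114  29  22 113 128 188]
 [206 129 132 131 131 128 134 111  27  28 113 127 182]
 [197 126 132 132 132 129 134 108  28  29 113 128 133]]
[[0 0 0 0 0 0 0 0 0 0 0 0 0 0 0 0 0 0 0 0]
 [0 0 0 0 0 0 0 0 0 0 0 0 0 0 0 0
[... 839 characters left out ...]
0 0 0 0 0 0 0 0 0 0 0 0 0 0 0]]
[[350 279 348 416 472 568 685 704]
 [359 295 354 426 470 568 679 700]
 [406 368 383 450 469 554 671 701]
 [282 279 387 517 518 574 651 701]
 [277 280 398 506 501 564 659 700]
 [274 272 381 424 285 455 660 698]
 [274 275 276 279 286 459 665 700]
 [249 265 262 242 248 482 680 699]
 [264 268 262 245 249 455 665 699]]
fin 120 -3.7741641859560793 -3.6278886317989087
fin 120.5 -3.4316251975440792 -3.273465236801891
fin 121 -3.088737136234085 -2.918680657805968
fin 121.5 -2.7454994681569014 -2.5635343424193713
ptr+x 127.5 [  1.4893 -13.1617  72.    ]
ptr+x 128 [  1.8406 -13.1579  72.    ]
ptr+x 128.5 [  2.1922 -13.1541  72.    ]
ptr+x 129 [  2.5441 -13.1503  72.    ]
```

Emit:
carry_out:
  deltas:
    - [[0,0,-0.25,0,0,0,0],[0,0,-0.5,0,0,0,0],[0,0,-0.75,0,0,0,0],[0,0,-0.95,0,0,0,0],[0.2,0.03,-0.95,0,0,0,0],[0.45,0.06,-0.95,0,0,0,0],[0.7,0.1,-0.95,0,0,0,0],[0.9,0.13,-0.95,0,0,0,0],[1,0.13,-0.95,0,0,0,0],[1,0.13,-0.95,0,0,0,0]]

```text
time_s: 18.88
position: [0.5743, 0.0122, 0.2599]
tcp_rot: [[0.262, 0.965, 0.005], [0.965, -0.262, 0.0], [0.002, 0.005, -1.0]]
force: [-0.0, -0.3, 0.2]
opening: 0.501
grasp_force: 0.0
```

```bash
python3 - <<'E'
from h import *
s=telemetry.read_state(); print(w2t(s['position']),s['time_s'],delta(t2w([-187,0.4,254]),toolR(30)))
E
```

```text
[-81.7378   1.2157 259.8639] 18.8833 (array([ 0.7017, -0.0028,  0.0403,  0.001 , -0.0836,  0.0004]), [np.float64(2.528262152595487), np.float64(4.204727263583338)])
```

Emit:
carry_out:
  deltas:
    - [[0.2,0,0,0,0,0,0],[0.4,0,0.01,0,0,0,0],[0.6,0,0.02,0,-0.02,0,0],[0.7,0,0.04,0,-0.04,0,0],[0.7,0,0.04,0,-0.06,0,0],[0.7,0,0.04,0,-0.0835,0,0],[0.7,0,0.04,0,-0.0835,0,0],[0.7,0,0.04,0,-0.0835,0,0],[0.7,0,0.04,0,-0.0835,0,0],[0.7,0,0.04,0,-0.0835,0,0]]

```text
time_s: 19.72
position: [0.6007, 0.1082, 0.2524]
tcp_rot: [[0.233, 0.963, -0.133], [0.835, -0.268, -0.481], [-0.499, 0.001, -0.866]]
force: [-0.4, -0.3, 0.3]
opening: 0.503
grasp_force: 0.0
```

```bash
python3 - <<'E'
from h import *
s=telemetry.read_state(); print(w2t(s['position']),s['time_s'],delta(t2w([-134,0.4,158]),toolR(30)))
E
```

```text
[-181.3575    1.1757  252.3723] 19.7167 (array([ 0.0405, -0.0052,  0.7028, -0.    , -0.0002, -0.0005]), [np.float64(2.5321578876791446), np.float64(0.026753485340056185)])
```

Emit:
carry_out:
  deltas:
    - [[0.01,0,0.2,0,0,0,0],[0.02,0,0.4,0,0,0,0],[0.03,0,0.6,0,0,0,0],[0.04,-0.005,0.7,0,0,0,0],[0.04,-0.005,0.7,0,0,0,0],[0.04,-0.005,0.7,0,0,0,0],[0.04,-0.005,0.7,0,0,0,0],[0.04,-0.005,0.7,0,0,0,0],[0.04,-0.005,0.7,0,0,0,0],[0.04,-0.005,0.7,0,0,0,0]]

```text
time_s: 20.55
position: [0.588, 0.0649, 0.1583]
tcp_rot: [[0.231, 0.964, -0.131], [0.835, -0.266, -0.482], [-0.5, 0.002, -0.866]]
force: [0.1, 0.6, -0.2]
opening: 0.496
grasp_force: 0.0
```

```bash
python3 - <<'E'
from h import *
s=telemetry.read_state(); print(w2t(s['position']),s['time_s'],delta(t2w([-68.2,0.4,43.6]),toolR(30)))
E
```

```text
[-136.1738    0.4438  158.2914] 20.55 (array([-0.0102, -0.0019,  0.8887,  0.0003, -0.    , -0.0002]), [np.float64(3.1971528495575408), np.float64(0.01766216344893387)])
```

Emit:
carry_out:
  deltas:
    - [[-0.005,0,0.15,0,0,0,0],[-0.01,0,0.3,0,0,0,0],[-0.01,0,0.45,0,0,0,0],[-0.01,0,0.6,0,0,0,0],[-0.01,0,0.7,0,0,0,0],[-0.01,0,0.8,0,0,0,0],[-0.01,0,0.85,0,0,0,0],[-0.01,0,0.887,0,0,0,0],[-0.01,0,0.887,0,0,0,0],[-0.01,0,0.887,0,0,0,0]]

```text
time_s: 21.38
position: [0.5698, -0.0009, 0.0432]
tcp_rot: [[0.231, 0.964, -0.132], [0.834, -0.266, -0.483], [-0.501, 0.001, -0.866]]
force: [0.4, -0.5, 0.5]
opening: 0.5
grasp_force: 0.0
```

Emit:
carry_out:
  deltas:
    - [[0,0,0,0,0,0,1],[0,0,0,0,0,0,1],[0,0,0,0,0,0,1],[0,0,0,0,0,0,1],[0,0,0,0,0,0,1],[0,0,0,0,0,0,1],[0,0,0,0,0,0,1],[0,0,0,0,0,0,1],[0,0,0,0,0,0,1],[0,0,0,0,0,0,1]]

```text
time_s: 22.22
position: [0.5699, -0.0012, 0.0429]
tcp_rot: [[0.231, 0.964, -0.132], [0.834, -0.266, -0.483], [-0.501, 0.001, -0.866]]
force: [2.4, -0.7, 0.6]
opening: 0.11
grasp_force: 30.0
```

```bash
python3 - <<'E'
from h import *
s=telemetry.read_state(); print(w2t(s['position']),s['opening']*87,s['grasp_force'],TF()[0].T@s['force'],s['time_s'])
E
```

```text
[-67.6996   0.4665  42.9148] 9.590450612852603 30.000035067787394 [0.0956 2.4747 0.5574] 22.2167
```

Emit:
carry_out:
  deltas:
    - [[0.02,0,-0.0116,0,0,0,1],[0.042,0,-0.0243,0,0,0,1],[0.064,0,-0.037,0,0,0,1],[0.086,0,-0.0497,0,0,0,1],[0.108,0,-0.0625,0,0,0,1],[0.13,0,-0.0752,0,0,0,1],[0.152,0,-0.088,0,0,0,1],[0.17,0,-0.0984,0,0,0,1],[0.187,0,-0.1082,0,0,0,1],[0.199,0,-0.1152,0,0,0,1]]

```text
time_s: 23.05
position: [0.5788, 0.0316, 0.0429]
tcp_rot: [[0.229, 0.964, -0.133], [0.834, -0.265, -0.485], [-0.503, 0.0, -0.865]]
force: [2.9, -7.7, -1.6]
opening: 0.112
grasp_force: 30.0
```

Emit:
carry_out:
  deltas:
    - [[0,0,0,0,0,0,1],[0,0,0,0,0,0,1],[0,0,0,0,0,0,1],[0,0,0,0,0,0,1],[0,0,0,0,0,0,1],[0,0,0,0,0,0,1],[0,0,0,0,0,0,1],[0,0,0,0,0,0,1],[0,0,0,0,0,0,1],[0,0,0,0,0,0,1]]

```text
time_s: 23.88
position: [0.5788, 0.0315, 0.0429]
tcp_rot: [[0.23, 0.964, -0.133], [0.834, -0.266, -0.484], [-0.502, 0.001, -0.865]]
force: [3.4, -6.0, -0.7]
opening: 0.109
grasp_force: 30.0
```

```bash
python3 - <<'E'
from h import *
s=telemetry.read_state(); print(w2t(s['position']),s['opening']*87,s['grasp_force'],TF()[0].T@s['force'],s['time_s'],Ro.from_matrix(toolR(30).T@s['tcp_rot']).as_rotvec(degrees=True))
g=np.load('grip.npz'); print(Ro.from_matrix(toolR(30).T@g['R']).as_rotvec(degrees=True))
E
```

```text
[-101.5182    0.4194   42.9093] 9.444733497571454 29.99931333004497 [ 4.8779  4.881  -0.7406] 23.8833 [-0.0286 -0.1436  0.0161]
[-0.1255 -0.0276  0.0564]
```

Emit:
carry_out:
  deltas:
    - [[0.002,0,-0.0011,0,0,0,1],[0.004,0,-0.0023,0,0,0,1],[0.0062,0,-0.0036,0,0,0,1],[0.0062,0,-0.0036,0,0,0,1],[0.0062,0,-0.0036,0,0,0,1],[0.0062,0,-0.0036,0,0,0,1],[0.0062,0,-0.0036,0,0,0,1],[0.0062,0,-0.0036,0,0,0,1],[0.0062,0,-0.0036,0,0,0,1],[0.0062,0,-0.0036,0,0,0,1]]

```text
time_s: 24.72
position: [0.579, 0.0322, 0.0429]
tcp_rot: [[0.23, 0.964, -0.133], [0.833, -0.265, -0.485], [-0.503, 0.0, -0.864]]
force: [3.6, -6.9, -1.0]
opening: 0.108
grasp_force: 30.0
```

```bash
python3 - <<'E'
from h import *
s=telemetry.read_state(); print(w2t(s['position']),TF()[0].T@s['force'],s['time_s'])
E
```

```text
[-102.272     0.393    42.9197] [ 5.6465  5.3034 -0.9892] 24.7167
```

Emit:
carry_out:
  deltas:
    - [[0,0,0,0,0,0,1],[0,0,0,0,0,0,1],[0,0,0,0,0,0,1],[0,0,0,0,0,0,1],[0,0,0,0,0,0,1],[0,0,0,0,0,0,1],[0,0,0,0,0,0,1],[0,0,0,0,0,0,1],[0,0,0,0,0,0,1],[0,0,0,0,0,0,1]]

```text
time_s: 25.55
position: [0.579, 0.0322, 0.0429]
tcp_rot: [[0.23, 0.964, -0.133], [0.833, -0.265, -0.485], [-0.503, 0.0, -0.864]]
force: [3.1, -6.9, 0.3]
opening: 0.115
grasp_force: 30.0
```

Emit:
carry_out:
  deltas:
    - [[0.0016,0,-0.0009,0,0,0,1],[0.0016,0,-0.0009,0,0,0,1],[0.0016,0,-0.0009,0,0,0,1],[0.0016,0,-0.0009,0,0,0,1],[0.0016,0,-0.0009,0,0,0,1],[0.0016,0,-0.0009,0,0,0,1],[0.0016,0,-0.0009,0,0,0,1],[0.0016,0,-0.0009,0,0,0,1],[0.0016,0,-0.0009,0,0,0,1],[0.0016,0,-0.0009,0,0,0,1]]

```text
time_s: 26.38
position: [0.579, 0.0324, 0.0429]
tcp_rot: [[0.23, 0.964, -0.133], [0.833, -0.265, -0.485], [-0.503, 0.0, -0.864]]
force: [3.1, -7.1, -1.2]
opening: 0.111
grasp_force: 30.0
```

Emit:
carry_out:
  deltas:
    - [[0,0,0,0,0,0,1],[0,0,0,0,0,0,1],[0,0,0,0,0,0,1],[0,0,0,0,0,0,1],[0,0,0,0,0,0,1],[0,0,0,0,0,0,1],[0,0,0,0,0,0,1],[0,0,0,0,0,0,1],[0,0,0,0,0,0,1],[0,0,0,0,0,0,1]]

```text
time_s: 27.22
position: [0.5791, 0.0324, 0.0429]
tcp_rot: [[0.23, 0.964, -0.133], [0.833, -0.266, -0.485], [-0.503, 0.0, -0.864]]
force: [2.4, -7.7, -0.9]
opening: 0.111
grasp_force: 30.0
```

```bash
python3 - <<'E'
from h import *
s=telemetry.read_state(); print(w2t(s['position']),TF()[0].T@s['force'],s['time_s'])
E
```

```text
[-102.4592    0.3992   42.9237] [ 6.7687  4.3172 -0.883 ] 27.2167
```

Emit:
carry_out:
  deltas:
    - [[-0.015,0,0.0087,0,0,0,1],[-0.03,0,0.0174,0,0,0,1],[-0.047,0,0.0272,0,0,0,1],[-0.064,0,0.037,0,0,0,1],[-0.081,0,0.047,0,0,0,1],[-0.098,0,0.0567,0,0,0,1],[-0.115,0,0.0665,0,0,0,1],[-0.132,0,0.0764,0,0,0,1],[-0.146,0,0.0845,0,0,0,1],[-0.16,0,0.0926,0,0,0,1]]

```text
time_s: 28.05
position: [0.572, 0.0067, 0.0429]
tcp_rot: [[0.231, 0.964, -0.132], [0.834, -0.266, -0.483], [-0.5, 0.001, -0.866]]
force: [2.5, -2.7, -0.9]
opening: 0.116
grasp_force: 30.0
```

Emit:
carry_out:
  deltas:
    - [[-0.008,0,0.0046,0,0,0,1],[-0.016,0,0.0093,0,0,0,1],[-0.024,0,0.0139,0,0,0,1],[-0.032,0,0.0185,0,0,0,1],[-0.039,0,0.0225,0,0,0,1],[-0.045,0,0.026,0,0,0,1],[-0.049,0,0.0283,0,0,0,1],[-0.05,0,0.0289,0,0,0,1],[-0.05,0,0.0289,0,0,0,1],[-0.05,0,0.0289,0,0,0,1]]

```text
time_s: 28.88
position: [0.5698, -0.0012, 0.0429]
tcp_rot: [[0.231, 0.964, -0.132], [0.835, -0.266, -0.482], [-0.5, 0.002, -0.866]]
force: [4.4, -0.2, 1.8]
opening: 0.113
grasp_force: 30.0
```

```bash
python3 - <<'E'
from h import *
s=telemetry.read_state(); print(w2t(s['position']),TF()[0].T@s['force'],s['time_s'])
E
```

```text
[-67.6935   0.4118  42.9086] [-0.9617  4.3118  1.7873] 28.8833
```

Home again at the same reading, lightly pressed against the stop. I release and go for a check view.

Emit:
carry_out:
  deltas:
    - [[0,0,0,0,0,0,0.5],[0,0,0,0,0,0,0],[0,0,0,0,0,0,0],[0,0,-0.1,0,0,0,0],[0,0,-0.3,0,0,0,0],[0,0,-0.5,0,0,0,0],[0,0,-0.7,0,0,0,0],[0,0,-0.9,0,0,0,0],[0,0,-1,0,0,0,0],[0,0,-1,0,0,0,0]]

```text
time_s: 29.72
position: [0.59, 0.0728, 0.1753]
tcp_rot: [[0.231, 0.964, -0.129], [0.835, -0.265, -0.482], [-0.499, 0.004, -0.867]]
force: [0.8, 0.2, -0.2]
opening: 0.496
grasp_force: 0.0
```

Emit:
carry_out:
  deltas:
    - [[0,0,-0.2,0,0,0,0],[0,0,-0.4,0,0,0,0],[0,0,-0.6,0,0,0,0],[0,0,-0.6,0,0.0835,0,0],[0,0,-0.6,0,0.0835,0,0],[0,0,-0.6,0,0.0835,0,0],[0,0,-0.6,0,0.0835,0,0],[0,0,-0.6,0,0.0835,0,0],[0,0,-0.6,0,0.0835,0,0],[0,0,-0.6,0,0.0835,0,0]]

```text
time_s: 30.55
position: [0.5995, 0.1133, 0.2488]
tcp_rot: [[0.268, 0.963, -0.005], [0.963, -0.268, -0.0], [-0.001, -0.004, -1.0]]
force: [-0.0, -0.1, 0.2]
opening: 0.499
grasp_force: 0.0
```

Emit:
carry_out:
  deltas:
    - [[-0.2,0,-0.02,0,0,0,0],[-0.45,0,-0.04,0,0,0,0],[-0.7,-0.03,-0.05,0,0,0,0],[-0.95,-0.06,-0.05,0,0,0,0],[-1,-0.1,-0.05,0,0,0,0],[-1,-0.12,-0.05,0,0,0,0],[-1,-0.12,-0.05,0,0,0,0],[-1,-0.12,-0.05,0,0,0,0],[-1,-0.12,-0.05,0,0,0,0],[-1,-0.12,-0.05,0,0,0,0]]

```text
time_s: 31.38
position: [0.5443, -0.0242, 0.2578]
tcp_rot: [[0.264, 0.965, 0.0], [0.965, -0.264, 0.0], [0.0, 0.0, -1.0]]
force: [0.7, 0.6, -1.0]
opening: 0.499
grasp_force: 0.0
```

Emit:
carry_out:
  deltas:
    - [[-0.25,0,0,0,0,0,0],[-0.5,0,0,0,0,0,0],[-0.73,0,0,0,0,0,0],[-0.73,0,0.2,0,0,0,0],[-0.73,0,0.4,0,0,0,0],[-0.73,0,0.6,0,0,0,0],[-0.73,0,0.8,0,0,0,0],[-0.73,0,0.96,0,0,0,0],[-0.73,0,0.96,0,0,0,0],[-0.73,0,0.96,0,0,0,0]]

```text
time_s: 32.22
position: [0.5144, -0.1303, 0.1131]
tcp_rot: [[0.265, 0.964, -0.003], [0.964, -0.265, 0.001], [0.001, -0.003, -1.0]]
force: [0.2, 0.4, 0.5]
opening: 0.5
grasp_force: 0.0
```

```bash
python3 - <<'E'
from h import *
s=telemetry.read_state(); a=capture('wrist'); np.savez('w8.npz',a=a,p=s['position'],R=s['tcp_rot'])
print(w2t(s['position']),s['time_s'])
C=cam('wrist',s); g=cv2.cvtColor(a,cv2.COLOR_RGB2GRAY); print(g[114:134,256:294:3])
h=cv2.cvtColor(a,cv2.COLOR_RGB2HSV); m=(h[...,0]>15)&(h[...,0]<30)&(h[...,1]>120); print(m[108:134,232:256].astype(int))
for r in(120,121,122): print('fin',r,w2t(onz(C,(250,r),.074))[0])
for r in(124.5,125.5,126.5): print('ptr+x',r,w2t(onz(C,(265,r),.072))[0])
cv2.imwrite('pics/w8.png',cv2.resize(a[70:220,220:345],None,fx=4,fy=4,interpolation=cv2.INTER_CUBIC)[...,::-1])
E
```

```text
[ 71.513  -18.7275 113.0521] 32.2167
[[236 239 238 238 238 236 240 162  41  47 233 235 238]
 [236 237 237 238 237 237 240 161  45  47 233 235 237]
 [235 237 235 238 236 235 238 176 107 107 234 233 236]
 [228 228 228 229 229 228 228 229 230 229 228 228 224]
 [229 229 229 228 231 228 229 229 230 229 228 228 221]
 [225 224 225 226 225 226 225 225 226 225 226 225 220]
 [223 221 220 221 223 221 215 223 221 222 217 221 218]
 [214 211 219 221 218 211 116 220 220 210 160 218 217]
 [176 113 207 214 206 110 114 216 205 114 115 214 216]
 [113 116 158 205 114 113 113 203 116 113 115 203 217]
 [111 112 112 112 112 109 112 112 110 111 114 111 226]
 [146 115 115 115 113 114 112  94  80  80 111 110 237]
 [202 133 130 133 129 134 134  66  29  23 131 128 239]
 [127 134 133 132 132 131 134  61  31  30 128 129 238]
 [130 133 131 133 131 129 135  65  26  26 129 127 237]
 [133 130 131 129 133 131 133  62  27  27 127 128 237]
 [128 135 131 133 128 131 135  62  24  23 128 129 237]
 [128 132 130 134 132 129 135  61  23  22 126 128 234]
 [129 130 127 133 130 130 135  62  23  29 127 127 183]
 [130 129 129 131 
[... 842 characters left out ...]
 0 0 0 0 0]
 [0 0 0 0 0 0 0 1 1 1 1 1 1 1 0 0 0 0 0 0 0 0 0 0]
 [0 0 0 0 0 0 0 0 1 1 1 1 1 1 0 0 0 0 0 0 0 0 0 0]
 [0 0 0 0 0 0 0 0 1 1 1 1 1 1 0 0 0 0 0 0 0 0 0 0]
 [0 0 0 0 0 0 0 0 1 1 1 1 1 1 0 0 0 0 0 0 0 0 0 0]
 [0 0 0 0 0 0 0 0 1 1 1 1 1 0 0 0 0 0 0 0 0 0 0 0]
 [0 0 0 0 0 0 0 0 0 0 0 0 0 0 0 0 0 0 0 0 0 0 0 0]
 [0 0 0 0 0 0 0 0 0 0 0 0 0 0 0 0 0 0 0 0 0 0 0 0]
 [0 0 0 0 0 0 0 0 0 0 0 0 0 0 0 0 0 0 0 0 0 0 0 0]
 [0 0 0 0 0 0 0 0 0 0 0 0 0 0 0 0 0 0 0 0 0 0 0 0]
 [0 0 0 0 0 0 0 0 0 0 0 0 0 0 0 0 0 0 0 0 0 0 0 0]]
fin 120 -3.605515777697565
fin 121 -2.9219750433826963
fin 122 -2.2370396141273643
ptr+x 124.5 -0.4507371551372858
ptr+x 125.5 0.24589526039446635
ptr+x 126.5 0.9439554937158549
```

View pics/w8.png

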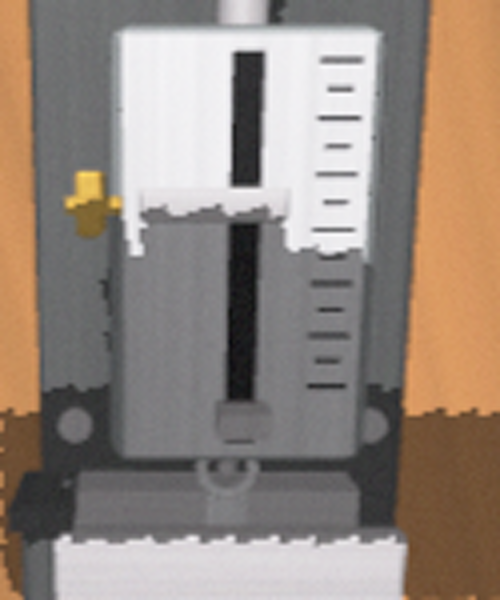

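The pointer spans rows 187–222 and the fin 197–211, so their centres are level to within about 0.3 mm. The dog is home, the clamp bar flat, and the gripper is clear.

```bash
python3 -c "
from rig import job
print(job.hand_in())"
```

```text
the job is handed in; nothing more can be done
None
```

I handed the job in at about 32 s, with the clamp bar down, the handle home and the pointer left within about 0.3 mm of the marker by the last image; I drew the handle twice, the first a deliberate pull about 2 mm short to measure the gap, the second held over a second at the marker.

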